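# Pack the short jar in the transport case and put the lid on

## Robot

A 7-joint arm with a two-finger parallel gripper is mounted at the origin on the work surface. World frame = base frame: x ahead of the robot, y to its left, z up, the work surface at z = 0. Lengths are in m, angles in rad, forces in N, time in s.
With the tool pointing down it reaches from about 0.4 to 0.85 m from the base axis. Payload 6.9 kg.
Tool frame: the origin (TCP) lies at the very end of the fingers, on their centre line; the grasp point (between the pads) lies 19 mm behind it; z points along the fingers, y is the direction in which the jaws open and shut (so a half turn about z gives the same grasp; the last joint's range is limited). The gripper opens to 85 mm and grips with 20 to 120 N. Pads are 22 mm wide; open, the fingers measure 114 mm over their backs; the gripper's body (76 mm by 85 mm) begins 54 mm behind the grasp point. The pads swing forward as they close: fully open they stand 13 mm farther back than shut.
Start: joints at [1.423, 0.507, -0.238, 1.5, 0.126, 1.149, -0.155], TCP at [0.157, -0.605, 0.198] pointing down, gripper open.
Joint ranges: [-3.08, 3.08], [-0.24, 2.05], [-1.43, 1.35], [0, 2.5], [-1.52, 4.66], [0.17, 1.96], [-2.89, 2.89]. Speed limits (rad/s): [2.39, 2.39, 3.14, 3.14, 3.14, 3.14, 3.14].

## Interface

Orientations are given as a 3x3 rotation matrix whose columns are the frame's x, y, z axes.
In Python, from station import bot gives the robot as it stands.
- The arm moves only by the tool servo_tool, never from a script. Its argument "increments" is a list of rows, each a list of 5 numbers: the opening, from -1 (shut) to 1 (fully open), then the shift along the tool's x, y, z in m, then the turn about the tool's z in degrees. In form: [[hand, x, y, z, yaw], ...]. A call has 1 to 12 rows; each row is the pose to reach, as a shift and turn from the pose commanded when the call began, along the tool's axes at that moment; what a row does not reach only later rows make up. A row lasts 1/10 s, in which the tool goes at most 50 mm and 8.59 degrees, less where a joint would pass 70% of its speed; a pose out of reach is approached as far as the arm can. A call with a gripper value outside its range is refused whole. The fingers move at their own pace and stop on an object; "grip_force" is the grip in N (left out, the last holds). Time passes only in rows, so rows that repeat a pose let the fingers close. It gives the time, the measured TCP pose, the force and the opening at its end, in the units of the state.
- bot.read_state(): the state, without advancing time (a new reading comes with each control period).
- bot.grab_frame(name): name is "scene" or "top" or "wrist"; returns a dict with "pixels" (420x560x3 uint8, red, green, blue), "range_z" (420x560 float32, m along the optical axis (not along the pixel's ray), 0 where there is no reading), "camera_matrix" (3x3 intrinsics, pixels), "R" (3x3) and "t" (3): a world point X has camera coordinates R X + t; the wrist camera has in their place "T_tool_cam" (4x4, takes a point from camera to tool coordinates, whose origin is the TCP and whose axes are the flange's). Camera axes: x right, y down, z forward; pixel columns grow to the right and rows downward; lengths in m; the calibration is good to about 2 mm. A picture is of the moment at which its call begins: read the wrist's pose just before it.
- bot.hand_in(): hands the job in, once; it reports no verdict.
Trained networks look in the newest picture that a camera, given by its name, has taken for a name from the list of things; names that differ only in an ending like _2 or _b are one class to them, and where a whole thing is asked for, a point or a joint stands for the part that bears it (a point fixed in the world has none). Each returns a list of dicts, best first, with "score" (0 to 1); they miss things now and then, are a little off and sometimes report something else, mostly with a low value. They report only what shows in the picture. A call takes as long as a camera call. They do not tell look-alikes from the thing itself.
- bot.look_for(camera, label): "extent" ([left, top, width, height] as shares, 0 to 1, of the picture: columns of its width, rows of its height, round what is visible of it).
- bot.masks_of(camera, label): "region" (420x560 bool, what is visible of it) and "extent" ([left, top, width, height] as shares, 0 to 1, of the picture: columns of its width, rows of its height, round what is visible of it).
The state is a dict: "clock": time; "joint_positions": joint angles; "qvel": joint speeds; "joint_torque": joint torques, N m; "tool_pos": TCP position; "tcp_rot": TCP orientation; "ft_force": force on the tool from outside, world axes, zero at the start; "wrist_torque": the same for the moment, N m; "opening": opening from 0.0 (shut) to 1.0 (fully open).
Only numpy, scipy, OpenCV 4.12 (cv2) and the standard library are available. Lean on these libraries where they do the work, as an engineer would, in place of code of your own. Each camera call takes 0.05 s, during which the arm holds its last target.

## Task

Take the short sample jar from the row of three on the bench and, keeping it upright, stand it in the empty bay of the open metal transport case, beside the jar already packed there. Then put the case's lid on by its handle so that it sits flat and fully home on the rim, with both jars left standing upright inside and everything let go.

Things in the scene. Friction and masses are not known exactly. Their poses are not given: they have to be found in the camera images.
- short_jar: Loose upright white plastic jar with white screw cap: 48 high, 43 diameter, cap (top 18) 46 diameter, 70 to 140 g. Origin: centre of its underside, z up. The shortest of three jars in a row running away from the robot (the others, 78 and 100 high, are too tall for the case), in any order, centres at least 85 apart; free room at its +y and -y sides.
- case: Open aluminium case, fixed, beside the row of jars: outside 120 (its x) by 170 (its y) by 70 high; walls and floor 5 thick. Origin: centre of its underside, z up. A divider at y = 0 (5 thick, top at z = 45) makes two bays, each 110 (x) by 77.5 (y), centred at x = 0, y = -41.2 (empty) and y = +41.2 (packed). Bay floor z = 5, rim z = 70. Turned up to 0.35 rad.
- packed_jar: Loose jar of the same short kind (48 high), already standing in the +y bay of the case. Origin at the centre of its underside, z up.
- lid: Loose aluminium lid, 350 g, right way up on the bench. Origin: centre of its underside, z up. Plug 90 (x) by 140 (y), z = 0 to 6; plate 140 by 190, z = 6 to 10; black handle fin 12 thick (x), 80 long (y), z = 10 to 44, at the centre. Plug enters the case's mouth with 10 play each side, plate rests on the rim: origin then at z = 64 of the case, x, y axes along the case's, either way round.
There are look-alikes about, which are no part of the job. What is shaped like the lid but blue or brown is not meant. What is shaped like the short_jar but blue or orange is not meant.

How it is judged:
On the way:
1. the short jar stands upright on the floor of the empty bay, let go (x of short_jar in the frame of case between -0.036 and 0.036 m and y of short_jar in the frame of case between -0.062 and -0.02 m and z of short_jar in the frame of case below 0.01 m and angle between short_jar's own z axis and vertical below 0.17 rad and contact force between the fingers and short_jar below 0.2 N), for 0.2 s.
At the end, for the whole second after the job is handed in: Both short jars stand upright (within 10 degrees) on the floor of the case, each in its own bay; the lid lies flat (2 degrees) and fully home on the rim (60 to 67 mm above the case's underside), within 16 mm of central along each case axis and 17 degrees of square; lid and jar at rest (x of short_jar in the frame of case between -0.036 and 0.036 m and y of short_jar in the frame of case between -0.062 and -0.02 m and z of each of short_jar, packed_jar in the frame of case below 0.01 m and angle between each of short_jar, packed_jar's own z axis and vertical below 0.17 rad and x of packed_jar in the frame of case between -0.036 and 0.036 m and y of packed_jar in the frame of case between 0.02 and 0.062 m and x of lid in the frame of case between -0.016 and 0.016 m and y of lid in the frame of case between -0.016 and 0.016 m and z of lid in the frame of case between 0.06 and 0.067 m and angle between lid's own z axis and vertical below 0.035 rad and angle between the x axis of lid and the x axis of case, either way round below 0.3 rad and linear speed of each of lid, short_jar below 0.02 m/s); the robot touches nothing.
It fails at once if the short jar is tipped more than 45 degrees from upright (angle between short_jar's own z axis and vertical above 0.785 rad).
It also fails if it takes over 61 s, if anything falls off the work surface, if the arm or the gripper's body presses on something with over 40 N, if the wrist force passes 120 N, or if a joint passes its speed limit or range.

## Working session

There is one attempt and no reset: what is moved stays moved. The work goes in short steps, Python scripts to look and compute and a tool call to move; the robot and the scene stay as the last step left them, time stands still between calls to the robot, and variables do not carry over. Pictures are saved under pics/ and viewed, and the job is handed in when it is done.

Besides the shell and the picture viewer there is one more tool, called after "Emit:" as a command line: name --pt "numbers of a row" for each row, then --argument value for the rest. servo_tool: Moves the arm, as the interface text tells. Its arguments: {"type":"object","properties":{"increments":{"type":"array","items":{"type":"array","items":{"type":"number"}}},"grip_force":{"type":"number"}},"required":["increments"]}

```bash
mkdir -p pics; ls; python3 - <<'E'
from station import bot
import cv2,numpy as np,pickle
s=bot.read_state(); print(s)
for n in ["scene","top"]:
    f=bot.grab_frame(n); cv2.imwrite(f"pics/{n}0.png",f["pixels"][:,:,::-1]); pickle.dump(f,open(f"{n}0.pkl","wb"))
    print(n,f["camera_matrix"],f["R"],f["t"])
    for l in ["short_jar","case","packed_jar","lid"]:
        for d in bot.look_for(n,l)[:5]: print(n,l,round(d["score"],2),np.round(np.array(d["extent"])*[560,420,560,420]))
E
```

```text
pics
{'clock': 0.0, 'joint_positions': array([ 1.42248825,  0.50831952, -0.23752647,  1.50115705,  0.12571714,
        1.14892628, -0.15480122]), 'qvel': array([ 2.21698264e-04, -1.96296073e-04, -6.75896429e-04, -6.81942012e-04,
        1.64006768e-05,  2.17536264e-03,  1.60416062e-04]), 'joint_torque': array([ 3.15491643e-04, -6.20587420e+01, -2.18625695e+00, -2.49653310e+01,
        1.27023447e-02,  1.18545449e-02, -6.27319287e-05]), 'tool_pos': array([ 0.15670218, -0.60443384,  0.19763283]), 'tcp_rot': array([[ 9.67956378e-01,  2.51117880e-01, -5.11345448e-04],
       [ 2.51118394e-01, -9.67954807e-01,  1.74489483e-03],
       [-5.67849932e-05, -1.81739033e-03, -9.99998347e-01]]), 'ft_force': array([ 0.09401496,  0.87665132, -1.19786182]), 'wrist_torque': array([-0.02048363, -0.01951042, -0.03128887]), 'opening': 0.9945903345434431}
scene [[442.52550183   0.         284.89407396]
 [  0.         442.52550183 207.12415693]
 [  0.           0.           1.        ]] [[ 0.08829081  0.99596879 -0.01583991]
 [ 0.72522393 -0.07517444 -0.68439685]
 [-0.68282866  0.04893847 -0.72893762]] [
[... 285 characters left out ...]
cene lid 0.74 [208. 229.  69.  39.]
scene lid 0.66 [220. 163.  61.  48.]
top [[451.40535283   0.         281.55095694]
 [  0.         451.40535283 207.88499246]
 [  0.           0.           1.        ]] [[ 3.70677202e-03 -9.99992774e-01  8.44170661e-04]
 [-9.99608571e-01 -3.72875457e-03 -2.77272593e-02]
 [ 2.77302067e-02 -7.41061600e-04 -9.99615169e-01]] [-0.09717533  0.46340925  1.23919921]
top short_jar 0.75 [198. 108.  21.  21.]
top short_jar 0.74 [232. 123.  18.  25.]
top short_jar 0.58 [212. 170.  20.  19.]
top case 0.61 [127. 142.  73.  50.]
top packed_jar 0.8 [139. 158.  18.  21.]
top lid 0.83 [389. 250.  55.  74.]
top lid 0.79 [280. 214.  73.  84.]
top lid 0.68 [292. 134.  71.  59.]
```

View pics/scene0.png

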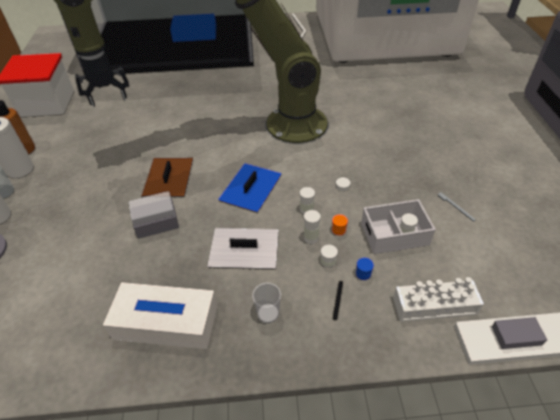

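View pics/top0.png

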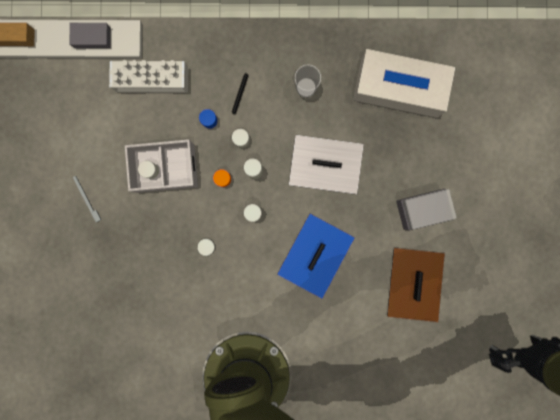

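The scene view shows the white jars at (307,200), (312,225) and (329,256). The open case is at (398,227) with its packed jar at (410,221), and the aluminium lid is at (244,248). The blue and brown lids and the blue and orange jars are decoys. Next I'll measure from depth.

```bash
cat > h.py <<'E'
import numpy as np,cv2,pickle
def cloud(f):
    Z=f["range_z"].astype(float);K=f["camera_matrix"]
    v,u=np.mgrid[:420,:560]
    C=np.stack([(u-K[0,2])/K[0,0]*Z,(v-K[1,2])/K[1,1]*Z,Z],-1)
    W=(C-f["t"])@f["R"]
    W[Z<=0]=np.nan
    return W
E
python3 - <<'E'
from h import *
f=pickle.load(open("top0.pkl","rb"));W=cloud(f);P=f["pixels"].astype(int)
def blob(x0,y0,x1,y1,zmin,zmax=9,col=None):
    S=W[y0:y1,x0:x1].reshape(-1,3);c=P[y0:y1,x0:x1].reshape(-1,3)
    m=(S[:,2]>zmin)&(S[:,2]<zmax)
    if col=="dark": m&=c.max(1)<70
    if col=="light": m&=c.min(1)>120
    return S[m]
print("bench z",np.nanmedian(W[60:110,200:230,2]),np.nanmedian(W[200:240,220:245,2]), np.nanmedian(W[330:,300:380,2]))
for n,(u,v) in dict(j1=(252,213),j2=(252,168),j3=(240,138),disk=(206,247),packed=(147,169),orange=(222,177),blue=(208,118)).items():
    S=blob(u-14,v-14,u+15,v+15,0.02)
    if len(S)==0: print(n,"none",W[v,u]);continue
    h=np.percentile(S[:,2],90); T=S[S[:,2]>h-.008]
    (c,sz,a)=cv2.minAreaRect((T[:,:2]*1000).astype(np.float32))
    cc,r=cv2.minEnclosingCircle((T[:,:2]*1000).astype(np.float32))
    print(n,round(h,4),"mean",T[:,:2].mean(0).round(4),"rect",np.round(c,1),np.round(cc,1),round(r,1),len(T))
S=blob(118,130,205,202,0.055,0.085)
print("case rim",np.percentile(S[:,2],[5,50,95]),cv2.minAreaRect((S[:,:2]*1000).astype(np.float32)),len(S))
S=blob(280,125,372,205,0.004,0.02)
print("lid plate",np.median(S[:,2]),cv2.minAreaRect((S[:,:2]*1000).astype(np.float32)),len(S))
S=blob(280,125,372,205,0.03,0.07)
print("fin",np.median(S[:,2]),cv2.minAreaRect((S[:,:2]*1000).astype(np.float32)),len(S), S[:,:2].mean(0))
I=cv2.resize(f["pixels"][95:265,110:380,::-1],None,fx=2.9,fy=2.9,interpolation=cv2.INTER_CUBIC);cv2.imwrite("pics/zoom0.png",I)
E
```

```text
bench z 0.0002023353958704564 -0.00011076803709471561 -0.00021711812812706487
j1 0.0804 mean [ 0.4507 -0.0185] rect [450.9 -18.5] [450.8 -18.5] 22.5 240
j2 0.1028 mean [ 0.5664 -0.0198] rect [567.  -20.7] [566.6 -19.6] 23.0 245
j3 0.0508 mean [0.653  0.0171] rect [652.1  16.7] [653.2  17.3] 22.8 223
disk 0.0226 mean [0.3575 0.1146] rect [358.5 113.2] [357.7 111.6] 21.1 32
packed 0.0552 mean [0.567  0.2641] rect [571.6 257.5] [570.8 251.1] 38.3 240
orange 0.051 mean [0.5442 0.0664] rect [544.9  66.7] [544.1  66.6] 22.8 222
blue 0.0505 mean [0.7058 0.1057] rect [705.9 105.5] [706.6 105.8] 23.1 229
case rim [0.05571277 0.06815359 0.07291738] ((574.62744140625, 228.26834106445312), (121.06221771240234, 172.20030212402344), 5.694859981536865) 679
lid plate 0.009924625566829035 ((584.8818969726562, -216.88702392578125), (219.72718811035156, 252.36712646484375), 0.22127266228199005) 3546
fin 0.04346951748955485 ((585.7379760742188, -216.29129028320312), (78.20719909667969, 12.684867858886719), 83.44645690917969) 149 [ 0.58513721 -0.21675851]
```

View pics/zoom0.png

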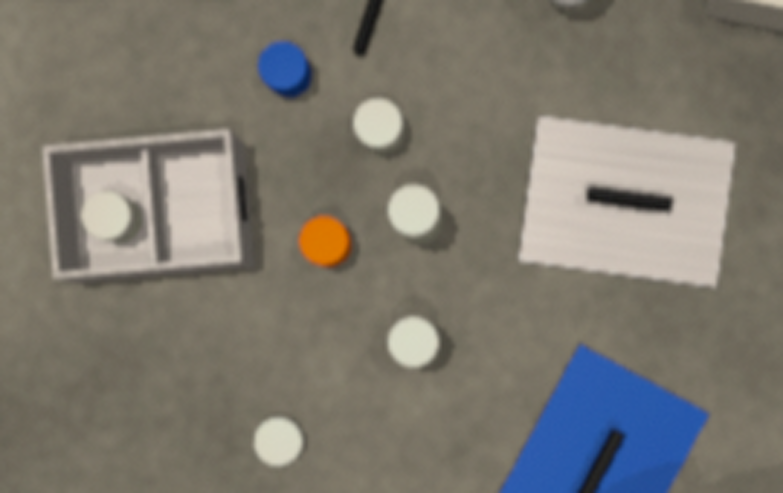

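Depth gives the short jar as j3: height 50 mm, at about (0.653, 0.017). The 100 mm jar is next to it, and the 78 mm jar is at x=0.451. The case centre is at about (0.575, 0.228), yaw about +5.5°, and the lid at (0.585, -0.217), yaw about -6.6°. I'll work out the first move.

```bash
cat >> h.py <<'E'
from station import bot
def plan(x,y,z,psi,cmd=None):
    """shift in tool axes + turn to bring TCP to x,y,z with tool x at world yaw psi deg"""
    s=bot.read_state();R=s["tcp_rot"];p=s["tool_pos"]
    cur=np.degrees(np.arctan2(R[1,0],R[0,0]))
    d=R.T@(np.array([x,y,z])-p)
    print("t",round(s["clock"],2),"pos",p.round(4),"yaw",cur.round(2),"tilt",np.degrees(np.arccos(-R[2,2])).round(2),"open",round(s["opening"],3),"F",s["ft_force"].round(1))
    print("shift",d.round(4),"dist",np.linalg.norm(d).round(3),"turn",round(-(psi-cur),2),"q",s["joint_positions"].round(2))
E
python3 -c "
from h import *
plan(.653,.017,.2,45)"
```

```text
t 0.5 pos [ 0.1569 -0.6049  0.1984] yaw 14.54 tilt 0.01 open 1.002 F [ 0.   0.2 -0.3]
shift [ 0.6364 -0.4775 -0.0015] dist 0.796 turn -30.46 q [ 1.42  0.51 -0.24  1.5   0.13  1.15 -0.15]
```

Emit:
servo_tool --pt "1 0.032 -0.024 0 -1.5" --pt "1 0.064 -0.048 0 -3" --pt "1 0.096 -0.072 0 -5" --pt "1 0.128 -0.096 0 -6" --pt "1 0.16 -0.12 0 -8" --pt "1 0.192 -0.144 0 -9" --pt "1 0.223 -0.167 0 -11" --pt "1 0.255 -0.191 0 -12" --pt "1 0.287 -0.215 0 -14" --pt "1 0.318 -0.239 0 -15" --pt "1 0.318 -0.239 0 -15" --pt "1 0.318 -0.239 0 -15"

```text
clock: 1.7
tool_pos: [0.4051, -0.2933, 0.1987]
tcp_rot: [[0.869, 0.495, 0.0], [0.495, -0.869, -0.0], [-0.0, 0.0, -1.0]]
ft_force: [-0.7, -0.6, -0.9]
opening: 1.002
```

```bash
python3 -c "
from h import *
plan(.653,.017,.2,45)"
```

```text
t 1.7 pos [ 0.4051 -0.2933  0.1987] yaw 29.67 tilt 0.02 open 1.002 F [-0.7 -0.6 -0.9]
shift [ 0.3689 -0.1469 -0.0014] dist 0.397 turn -15.33 q [ 0.88  0.33 -0.41  1.82  0.15  1.02 -0.64]
```

Emit:
servo_tool --pt "1 0.037 -0.015 0 -1.5" --pt "1 0.074 -0.029 0 -3" --pt "1 0.111 -0.044 0 -5" --pt "1 0.148 -0.059 0 -6" --pt "1 0.184 -0.073 0 -8" --pt "1 0.221 -0.088 0 -9" --pt "1 0.258 -0.103 0 -11" --pt "1 0.295 -0.117 0 -12" --pt "1 0.332 -0.132 0 -14" --pt "1 0.369 -0.147 0 -15.3" --pt "1 0.369 -0.147 0 -15.3" --pt "1 0.369 -0.147 0 -15.3"

```text
clock: 2.9
tool_pos: [0.6533, 0.015, 0.1977]
tcp_rot: [[0.71, 0.705, -0.001], [0.705, -0.71, -0.001], [-0.001, -0.0, -1.0]]
ft_force: [-0.8, -0.3, 0.1]
opening: 0.999
```

```bash
python3 - <<'E'
from h import *
plan(.653,.017,.1,45)
s=bot.read_state()
f=bot.grab_frame("wrist"); cv2.imwrite("pics/w1.png",f["pixels"][:,:,::-1])
Z=f["range_z"].astype(float);K=f["camera_matrix"];v,u=np.mgrid[:420,:560]
C=np.stack([(u-K[0,2])/K[0,0]*Z,(v-K[1,2])/K[1,1]*Z,Z],-1)
T=f["T_tool_cam"];W=(C@T[:3,:3].T+T[:3,3])@s["tcp_rot"].T+s["tool_pos"]
ok=(Z>0)&(W[...,2]>.035)&(W[...,2]<.06)&(np.hypot(W[...,0]-.653,W[...,1]-.017)<.04)
S=W[ok];h=np.percentile(S[:,2],90);S=S[S[:,2]>h-.005]
c,r=cv2.minEnclosingCircle((S[:,:2]*1000).astype(np.float32));print(len(S),h,S.mean(0),c,r)
E
```

```text
t 2.9 pos [0.6533 0.015  0.1977] yaw 44.8 tilt 0.08 open 0.999 F [-0.8 -0.3  0.1]
shift [ 0.0014 -0.0016  0.0977] dist 0.098 turn -0.2 q [ 0.22  0.58 -0.5   1.41  0.29  1.22 -1.1 ]
1709 0.04994034269342619 [0.65316673 0.0185321  0.04893825] (652.700927734375, 18.104568481445312) 22.871736526489258
```

View pics/w1.png

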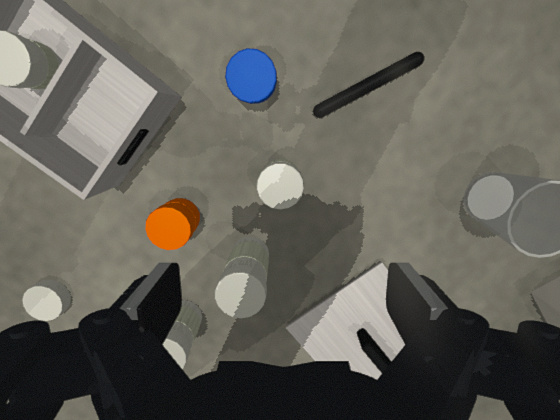

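The wrist view shows the short jar at (280,186), centred between the fingers, with clear room for them. It measures (0.653, 0.018). I'll descend and grip.

Emit:
servo_tool --pt "1 0.002 -0.002 0.03 0" --pt "1 0.002 -0.002 0.06 0" --pt "1 0.002 -0.002 0.09 0" --pt "1 0.002 -0.002 0.115 0" --pt "1 0.002 -0.002 0.14 0" --pt "1 0.002 -0.002 0.16 0" --pt "1 0.002 -0.002 0.172 0" --pt "1 0.002 -0.002 0.18 0" --pt "1 0.002 -0.002 0.184 0" --pt "1 0.002 -0.002 0.184 0" --pt "1 0.002 -0.002 0.184 0"

```text
clock: 4.05
tool_pos: [0.6538, 0.0188, 0.0154]
tcp_rot: [[0.709, 0.705, 0.001], [0.705, -0.709, 0.0], [0.001, 0.001, -1.0]]
ft_force: [0.0, -0.2, 0.6]
opening: 1.003
```

Emit:
servo_tool --pt "0.1 0 0 0 0" --pt "0.1 0 0 0 0" --pt "0.1 0 0 0 0" --pt "-0.3 0 0 0 0" --pt "-0.3 0 0 0 0" --pt "-0.3 0 0 0 0" --pt "-0.3 0 0 0 0" --pt "-0.3 0 0 0 0" --pt "-0.3 0 0 0 0" --grip_force 35

```text
clock: 4.95
tool_pos: [0.6536, 0.019, 0.0149]
tcp_rot: [[0.709, 0.705, 0.001], [0.705, -0.709, 0.0], [0.001, 0.0, -1.0]]
ft_force: [0.3, 0.7, 5.0]
opening: 0.351
```

The opening reads 0.351, which is exactly the commanded value, so the grip may not be on the jar. I'll look.

```bash
python3 - <<'E'
from h import *
f=bot.grab_frame("wrist"); cv2.imwrite("pics/w2.png",f["pixels"][:,:,::-1])
f=bot.grab_frame("scene"); cv2.imwrite("pics/s2.png",cv2.resize(f["pixels"][150:350,240:460,::-1],None,fx=2.7,fy=2.7))
plan(.653,.018,.013,45)
E
```

```text
t 5.05 pos [0.6536 0.019  0.0149] yaw 44.84 tilt 0.04 open 0.348 F [-0.3  0.2  5.8]
shift [-0.0012  0.0003  0.0019] dist 0.002 turn -0.16 q [ 0.18  0.75 -0.44  1.63  0.4   0.85 -1.2 ]
```

View pics/w2.png

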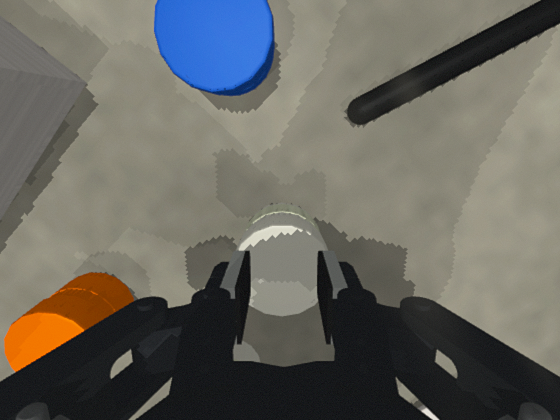

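View pics/s2.png

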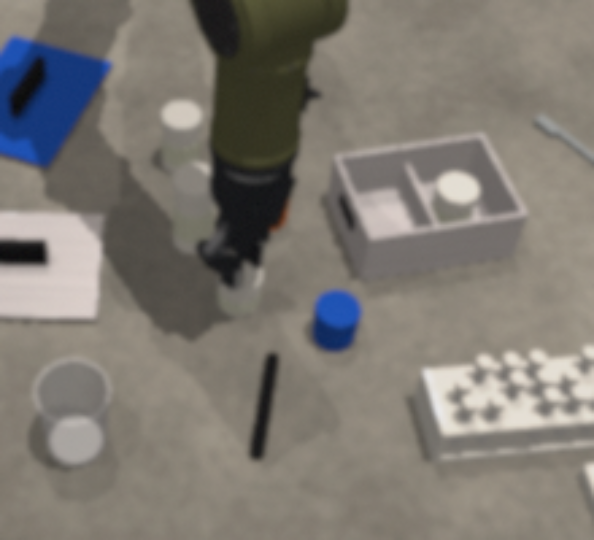

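The wrist view shows the jar upright between the pads at (280,270). The opening reading must be nonlinear. I'll close fully to get real grip force, then lift a little.

Emit:
servo_tool --pt "-1 0 0 0 0" --pt "-1 0 0 0 0" --pt "-1 0 0 0 0" --pt "-1 0 0 0 0" --pt "-1 0 0 0 0" --pt "-1 0 0 -0.01 0" --pt "-1 0 0 -0.02 0" --pt "-1 0 0 -0.03 0" --pt "-1 0 0 -0.03 0" --pt "-1 0 0 -0.03 0" --grip_force 35

```text
clock: 6.05
tool_pos: [0.6535, 0.0186, 0.0448]
tcp_rot: [[0.709, 0.705, 0.001], [0.705, -0.709, -0.0], [0.0, 0.001, -1.0]]
ft_force: [-0.1, -0.0, -0.6]
opening: 0.004
```

```bash
python3 - <<'E'
from h import *
f=bot.grab_frame("wrist"); cv2.imwrite("pics/w3.png",f["pixels"][:,:,::-1])
f=bot.grab_frame("scene"); cv2.imwrite("pics/s3.png",cv2.resize(f["pixels"][210:310,290:390,::-1],None,fx=5,fy=5))
plan(.653,.018,.16,45)
E
```

```text
t 6.15 pos [0.653  0.0186 0.0441] yaw 44.83 tilt 0.03 open 0.002 F [ 0.1 -0.5  0.1]
shift [-0.0005  0.0004 -0.1159] dist 0.116 turn -0.17 q [ 0.19  0.72 -0.45  1.6   0.38  0.9  -1.18]
```

View pics/w3.png

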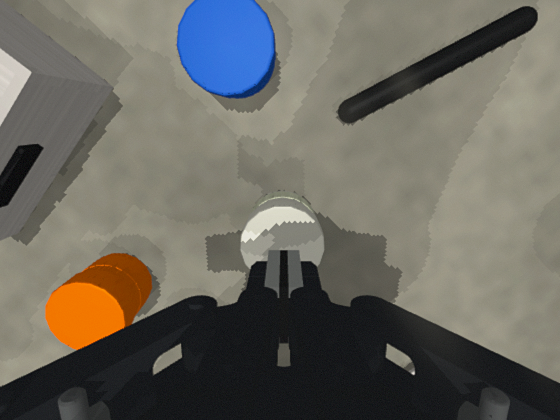

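View pics/s3.png

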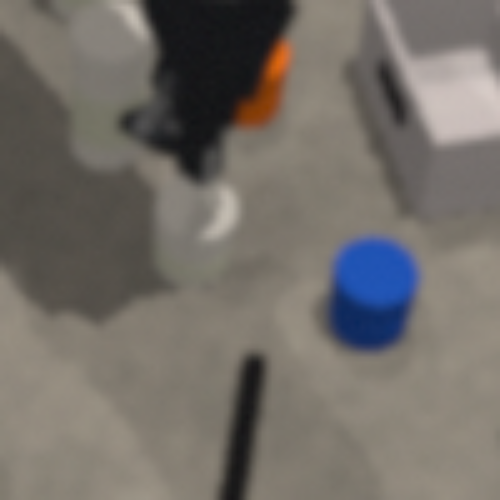

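The fingers closed fully above or beside the jar, so the grip slipped off. The jar still stands, so I'll measure where it is now.

```bash
cat >> h.py <<'E'
def wcloud():
    s=bot.read_state();f=bot.grab_frame("wrist")
    Z=f["range_z"].astype(float);K=f["camera_matrix"];v,u=np.mgrid[:420,:560]
    C=np.stack([(u-K[0,2])/K[0,0]*Z,(v-K[1,2])/K[1,1]*Z,Z],-1)
    T=f["T_tool_cam"];t=C@T[:3,:3].T+T[:3,3]
    W=t@s["tcp_rot"].T+s["tool_pos"];W[Z<=0]=np.nan;t[Z<=0]=np.nan
    return f,W,t
def jar(W,P,x,y,r=.04,z0=.035,z1=.065):
    c=P.astype(int)
    ok=(W[...,2]>z0)&(W[...,2]<z1)&(np.hypot(W[...,0]-x,W[...,1]-y)<r)&(c.min(-1)>60)
    S=W[ok]; 
    c,rr=cv2.minEnclosingCircle((S[:,:2]*1000).astype(np.float32));print(len(S),S.mean(0).round(4),"z",np.percentile(S[:,2],[5,50,95]).round(4),"circ",np.round(c,1),round(rr,1))
E
python3 - <<'E'
from h import *
f,W,t=wcloud()
jar(W,f["pixels"],.653,.018,z0=.044,z1=.053)
for v in range(190,330,10): print(v,u:=283,W[v,u].round(3),t[v,u].round(3))
for v,u in [(235,260),(235,300),(262,275),(262,292)]: print(v,u,W[v,u].round(3),t[v,u].round(3))
f=bot.grab_frame("top");W=cloud(f)
jar(W,f["pixels"],.653,.018,z0=.044,z1=.056)
I=cv2.resize(f["pixels"][95:195,180:300,::-1],None,fx=5,fy=5);cv2.imwrite("pics/t4.png",I)
E
```

```text
3807 [0.6578 0.0233 0.0488] z [0.0475 0.0489 0.05  ] circ [653.1  18.6] 22.9
190 283 [0.668 0.033 0.005] [0.021 0.    0.039]
200 283 [0.669 0.034 0.037] [0.022 0.    0.007]
210 283 [0.667 0.032 0.049] [ 0.02   0.    -0.005]
220 283 [nan nan nan] [nan nan nan]
230 283 [0.66  0.025 0.049] [ 0.009  0.    -0.005]
240 283 [0.656 0.021 0.049] [ 0.003  0.    -0.005]
250 283 [0.661 0.026 0.082] [ 0.011  0.    -0.038]
260 283 [0.661 0.026 0.092] [ 0.011  0.    -0.048]
270 283 [0.661 0.026 0.101] [ 0.01   0.    -0.057]
280 283 [0.661 0.026 0.11 ] [ 0.011  0.    -0.066]
290 283 [0.66  0.025 0.115] [ 0.009  0.    -0.071]
300 283 [0.658 0.022 0.115] [ 0.006  0.    -0.071]
310 283 [0.655 0.02  0.115] [ 0.002  0.    -0.071]
320 283 [0.652 0.017 0.116] [-0.002  0.    -0.071]
235 260 [0.649 0.031 0.049] [ 0.006 -0.012 -0.005]
235 300 [0.664 0.016 0.049] [ 0.006  0.009 -0.005]
262 275 [0.659 0.028 0.094] [ 0.01  -0.003 -0.05 ]
262 292 [0.663 0.023 0.094] [ 0.011  0.004 -0.05 ]h.py:28: RuntimeWarning: Mean of empty slice.
  c,rr=cv2.minEnclosingCircle((S[:,:2]*1000).astype(np.float32));print(len(S),S.mean(0).round(4),"z",np.percentile(S[:,2],[5,50,95]).round(4),"circ",np.round(c,1),round(rr,1))
  ret = um.true_divide(
Traceback (most recent call last):
  File "h.py", line 28, in jar
    c,rr=cv2.minEnclosingCircle((S[:,:2]*1000).astype(np.float32));print(len(S),S.mean(0).round(4),"z",np.percentile(S[:,2],[5,50,95]).round(4),"circ",np.round(c,1),round(rr,1))
                                                                                                       ~~~~~~~~~~~~~^^^^^^^^^^^^^^^^^^
IndexError: index -1 is out of bounds for axis 0 with size 0
```

The finger faces read at tool z ≈ -0.038, and closing at TCP z=0.015 pressed on the jar top with 5 N. The real fingertips may therefore sit well behind the reported TCP. I'll check that directly.

```bash
python3 - <<'E'
from h import *
f,W,t=wcloud()
for u in (275,292):
  for v in range(240,264,2): print(u,v,t[v,u].round(4),f["range_z"][v,u].round(4),f["pixels"][v,u])
print(f["T_tool_cam"].round(4))
cv2.imwrite("pics/w4.png",cv2.resize(f["pixels"][180:300,210:360,::-1],None,fx=5,fy=5,interpolation=cv2.INTER_NEAREST))
g=bot.grab_frame("scene");W=cloud(g);pickle.dump(g,open("s4.pkl","wb"))
p=bot.read_state()["tool_pos"]
# points near tool axis in the scene view: lowest above jar
m=(np.hypot(W[...,0]-p[0],W[...,1]-p[1])<.02)&(W[...,2]>.02)
print(np.sort(W[m][:,2]).round(3)[::8])
E
```

```text
275 240 [ 0.0035 -0.0038 -0.0053] 0.1815 [130 128 119]
275 242 [ 0.0023 -0.0038 -0.0051] 0.182 [127 127 117]
275 244 [ 0.0007 -0.0039 -0.0039] 0.1836 [128 127 119]
275 246 [-0.0001 -0.0038 -0.0048] 0.1829 [130 130 120]
275 248 [-0.0014 -0.0039 -0.0044] 0.1836 [131 132 122]
275 250 [ 0.0108 -0.003  -0.0378] 0.1483 [95 97 91]
275 252 [ 0.0109 -0.003  -0.0403] 0.1458 [89 92 88]
275 254 [ 0.0112 -0.0029 -0.0433] 0.1428 [89 92 88]
275 256 [ 0.0111 -0.0029 -0.0453] 0.1409 [88 89 88]
275 258 [ 0.0112 -0.0028 -0.0477] 0.1386 [87 90 87]
275 260 [ 0.0107 -0.0028 -0.0485] 0.138 [89 92 89]
275 262 [ 0.0109 -0.0027 -0.0509] 0.1355 [88 90 87]
292 240 [ 0.0031  0.0052 -0.0043] 0.1826 [129 128 119]
292 242 [ 0.0024  0.0052 -0.0055] 0.1816 [130 129 119]
292 244 [ 0.0012  0.0052 -0.0052] 0.1822 [127 128 119]
292 246 [ 0.0002  0.0052 -0.0055] 0.1822 [129 129 120]
292 248 [-0.0011  0.0052 -0.0053] 0.1828 [148 148 137]
292 250 [ 0.0105  0.0043 -0.037 ] 0.1491 [100  99  96]
292 252 [ 0.0108  0.0043 -0.0402] 0.1459 [88 89 86]
292 254 [ 0.0108  0.0042 -0.0424] 0.1439 [88 90 88]
292 256 [ 0.0108  0.0041 -0.0446] 0.1417 [89 92 88]
292 258 [ 0.0102  0.0041 -0.0452] 0.1413 [88 91 87]
292 260 [ 0.011  0.004 -0.049] 0.1374 [88 90 88]
292 262 [ 0.0108  0.004  -0.0506] 0.1359 [88 90 86]
[[-4.000e-04 -9.653e-01 -2.613e-01  6.600e-02]
 [ 1.000e+00 -7.000e-04  9.000e-04  5.000e-04]
 [-1.100e-03 -2.613e-01  9.653e-01 -1.764e-01]
 [ 0.000e+00  0.000e+00  0.000e+00  1.000e+00]]
[0.042 0.043 0.044 0.044 0.045 0.045 0.045 0.046 0.046 0.046 0.047 0.047
 0.048 0.048 0.049 0.05  0.082 0.087 0.091 0.093 0.099 0.104 0.112 0.122
 0.124 0.127 0.128 0.133 0.141 0.146 0.154 0.162 0.472 0.475 0.475 0.476
 0.476 0.476 0.476 0.477 0.477 0.477 0.477 0.477 0.477 0.478 0.478 0.478
 0.478 0.478 0.478 0.479 0.479 0.479 0.481 0.486 0.489 0.491 0.492 0.493
 0.494 0.494 0.495 0.495 0.496 0.497 0.497 0.498 0.499 0.5   0.5   0.501
 0.502 0.502 0.504 0.505 0.506]
```

View pics/w4.png

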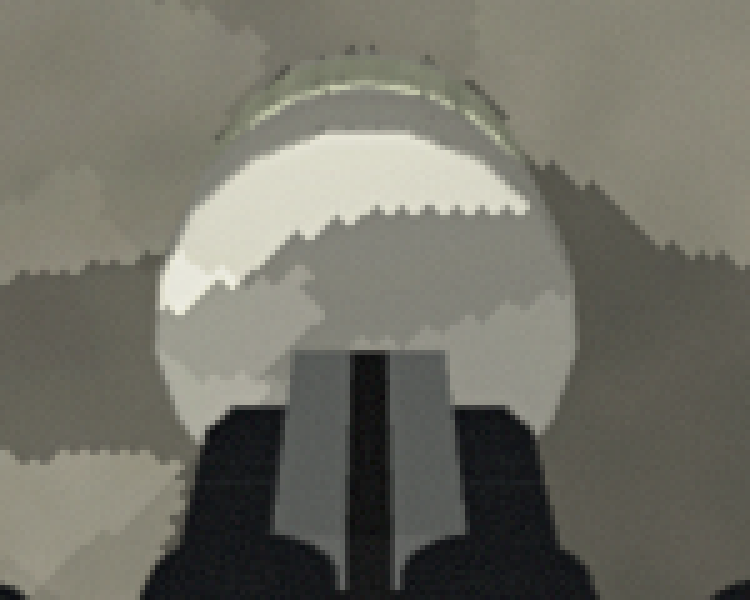

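Both cameras agree: the shut fingertips lie about 37 mm behind the reported TCP (world z 0.081 against a reported 0.044). The jar is untouched at (0.653, 0.0186). I'll correct by commanding TCP z = actual tip z - 0.037 when shut (about 0.05 when open). First I'll reopen.

Emit:
servo_tool --pt "1 0 0 0 0" --pt "1 0 0 0 0" --pt "1 0 0 0 0" --pt "1 0 0 0 0" --pt "1 0 0 0 0" --pt "1 0 0 0 0" --pt "1 0 0 0 0"

```text
clock: 7.05
tool_pos: [0.6533, 0.0188, 0.0445]
tcp_rot: [[0.709, 0.705, 0.0], [0.705, -0.709, 0.0], [0.0, -0.0, -1.0]]
ft_force: [-0.3, 0.8, 0.2]
opening: 1.004
```

```bash
python3 - <<'E'
from h import *
plan(.653,.0185,-.022,45)
f,W,t=wcloud()
cv2.imwrite("pics/w5.png",f["pixels"][:,:,::-1])
jar(W,f["pixels"],.653,.018,z0=.044,z1=.053)
# finger points: near x=.011 front faces
m=(t[...,2]<-.02)&(abs(t[...,0])<.013)&(abs(t[...,1])<.07)
S=t[m]
for lo in np.arange(-.07,.07,.01):
    q=S[(S[:,1]>=lo)&(S[:,1]<lo+.01)]
    if len(q)>5: print(lo.round(2),q[:,2].max().round(4),len(q))
E
```

```text
t 7.05 pos [0.6533 0.0188 0.0445] yaw 44.84 tilt 0.0 open 1.004 F [-0.3  0.8  0.2]
shift [-0.0004  0.0001  0.0665] dist 0.067 turn -0.16 q [ 0.19  0.72 -0.45  1.6   0.38  0.9  -1.18]
5349 [0.654  0.0193 0.0488] z [0.0477 0.0489 0.0499] circ [653.1  18.3] 23.0
-0.07 -0.0889 4387
-0.06 -0.0537 3665
-0.05 -0.0462 4625
-0.04 -0.0946 519
-0.03 -0.1113 8
-0.02 -0.1053 1244
-0.01 -0.1055 2699
0.0 -0.105 2677
0.01 -0.1052 1513
0.02 -0.1118 18
0.03 -0.0958 393
0.04 -0.046 4596
0.05 -0.0507 2980
0.06 -0.0881 4562
```

View pics/w5.png

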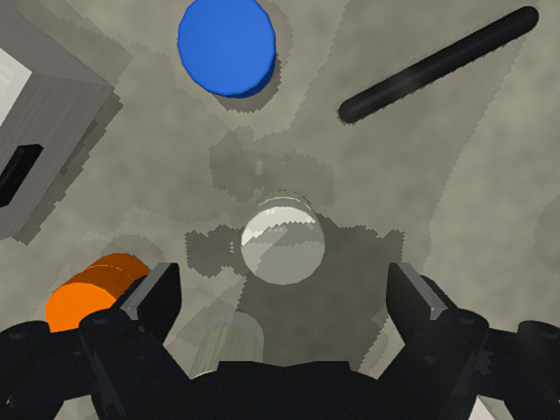

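The fingers are open and straddle the jar at (283,240), with tips at tool z ≈ -0.046. I'll descend 66 mm and grip.

Emit:
servo_tool --pt "1 0 0 0.012 0" --pt "1 0 0 0.024 0" --pt "1 0 0 0.036 0" --pt "1 0 0 0.048 0" --pt "1 0 0 0.057 0" --pt "1 0 0 0.063 0" --pt "1 0 0 0.066 0" --pt "1 0 0 0.066 0" --pt "1 0 0 0.066 0"

```text
clock: 8.0
tool_pos: [0.6536, 0.0189, -0.0211]
tcp_rot: [[0.709, 0.705, 0.001], [0.705, -0.709, 0.0], [0.0, 0.0, -1.0]]
ft_force: [0.7, 0.3, 0.9]
opening: 1.003
```

Emit:
servo_tool --pt "0.3 0 0 0 0" --pt "0.3 0 0 0 0" --pt "0.1 0 0 0 0" --pt "-1 0 0 0 0" --pt "-1 0 0 0 0" --pt "-1 0 0 0 0" --pt "-1 0 0 0 0" --pt "-1 0 0 0 0" --grip_force 40

```text
clock: 8.8
tool_pos: [0.6535, 0.0189, -0.021]
tcp_rot: [[0.709, 0.705, 0.001], [0.705, -0.709, -0.0], [0.0, 0.0, -1.0]]
ft_force: [-1.8, 0.0, 5.5]
opening: 0.53
```

The opening of 0.53 (about 45 mm) matches the cap diameter, so the jar is held. Now I'll lift.

Emit:
servo_tool --pt "-1 0 0 -0.01 0" --pt "-1 0 0 -0.03 0" --pt "-1 0 0 -0.05 0" --pt "-1 0 0 -0.07 0" --pt "-1 0 0 -0.09 0" --pt "-1 0 0 -0.11 0" --pt "-1 0 0 -0.125 0" --pt "-1 0 0 -0.13 0" --pt "-1 0 0 -0.13 0"

```text
clock: 9.7
tool_pos: [0.6535, 0.0189, 0.1091]
tcp_rot: [[0.709, 0.705, 0.001], [0.705, -0.709, 0.0], [0.001, 0.001, -1.0]]
ft_force: [0.0, 1.0, -1.7]
opening: 0.524
```

```bash
python3 - <<'E'
from h import *
f,W,t=wcloud()
cv2.imwrite("pics/w6.png",f["pixels"][:,:,::-1])
g=bot.grab_frame("top");pickle.dump(g,open("top6.pkl","wb"));V=cloud(g)
# case rim from wrist & top
for nm,A in (("w",W),("t",V)):
    m=(A[...,2]>.064)&(A[...,2]<.076)&(A[...,0]>.48)&(A[...,0]<.68)&(A[...,1]>.12)&(A[...,1]<.33)
    S=A[m];print(nm,len(S),np.median(S[:,2]),cv2.minAreaRect((S[:,:2]*1000).astype(np.float32)))
plan(.5785,.1875,.11,95.5)
E
```

```text
w 4019 0.07054129249624663 ((577.9689331054688, 181.06552124023438), (121.13905334472656, 75.15239715576172), 5.727445125579834)
t 484 0.06933963997342113 ((574.9327392578125, 228.42471313476562), (120.96308135986328, 172.07510375976562), 5.427600860595703)
t 9.8 pos [0.6527 0.0187 0.1077] yaw 44.84 tilt 0.07 open 0.525 F [-0.6 -0.  -0.7]
shift [ 0.0664 -0.1721 -0.0022] dist 0.184 turn -50.66 q [ 0.21  0.66 -0.48  1.54  0.33  1.03 -1.15]
```

View pics/w6.png

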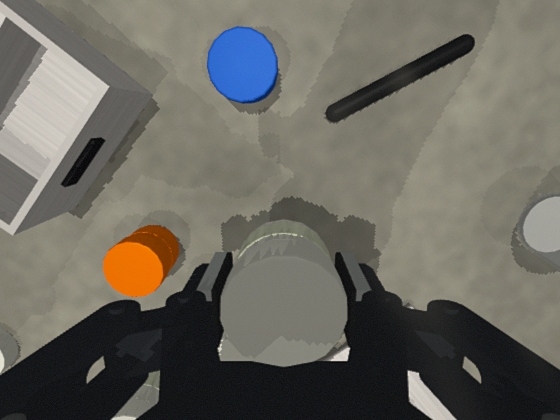

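The jar is held upright. Both cameras agree on the case: centre (0.575, 0.228), yaw 5.6°. I'll move over the empty bay and turn the jaws along the case's x axis.

Emit:
servo_tool --pt "-1 0.006 -0.015 0 -4" --pt "-1 0.013 -0.034 0 -9" --pt "-1 0.021 -0.055 0 -15" --pt "-1 0.03 -0.077 0 -21" --pt "-1 0.039 -0.1 0 -28" --pt "-1 0.047 -0.122 0 -35" --pt "-1 0.055 -0.142 0 -41" --pt "-1 0.061 -0.158 0 -46" --pt "-1 0.065 -0.168 0 -49" --pt "-1 0.067 -0.172 0 -50.7" --pt "-1 0.067 -0.172 0 -50.7" --pt "-1 0.067 -0.172 0 -50.7"

```text
clock: 11.0
tool_pos: [0.5799, 0.1869, 0.1082]
tcp_rot: [[-0.094, 0.996, -0.0], [0.996, 0.094, -0.001], [-0.001, -0.0, -1.0]]
ft_force: [0.6, 0.6, -0.9]
opening: 0.525
```

```bash
python3 - <<'E'
from h import *
f,W,t=wcloud()
cv2.imwrite("pics/w7.png",f["pixels"][:,:,::-1])
plan(.579,.1874,-.014,95.6)
A=W
m=(A[...,2]>.064)&(A[...,2]<.076)&(A[...,0]>.48)&(A[...,0]<.68)&(A[...,1]>.12)&(A[...,1]<.33)
S=A[m];print(len(S),np.median(S[:,2]),cv2.minAreaRect((S[:,:2]*1000).astype(np.float32)))
m=(t[...,2]<0)&(t[...,2]>-.085)&(abs(t[...,0])<.03)&(abs(t[...,1])<.022)&(f["pixels"].min(-1)>90)
S=t[m]; print("jar top in tool",S.mean(0).round(4),np.percentile(S,[3,97],axis=0).round(4))
E
```

```text
t 11.05 pos [0.58   0.1868 0.1082] yaw 95.39 tilt 0.05 open 0.527 F [ 0.4 -0.6 -2.3]
shift [ 0.0008 -0.0009  0.1222] dist 0.122 turn -0.21 q [ 0.08  0.64 -0.72  1.66  0.48  1.02 -0.71]
8526 0.07079511662726376 ((572.8792724609375, 232.29095458984375), (120.64961242675781, 164.55198669433594), 5.498456954956055)
jar top in tool [ 0.0023  0.0006 -0.0683] [[-0.0187 -0.0187 -0.071 ]
 [ 0.0204  0.019  -0.0456]]
```

View pics/w7.png

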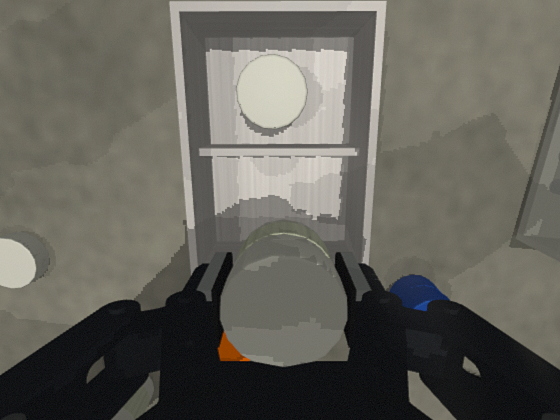

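The jar is centred over the empty bay: the divider is at row 152 and the packed jar at (272,92). The jar underside is at about 0.130, so the drop to the floor is about 125 mm.

Emit:
servo_tool --pt "-1 0.001 -0.001 0.015 0" --pt "-1 0.001 -0.001 0.035 0" --pt "-1 0.001 -0.001 0.055 0" --pt "-1 0.001 -0.001 0.075 0" --pt "-1 0.001 -0.001 0.093 0" --pt "-1 0.001 -0.001 0.107 0" --pt "-1 0.001 -0.001 0.115 0" --pt "-1 0.001 -0.001 0.12 0" --pt "-1 0.001 -0.001 0.122 0" --pt "-1 0.001 -0.001 0.122 0"

```text
clock: 12.05
tool_pos: [0.5789, 0.1887, -0.0123]
tcp_rot: [[-0.096, 0.995, 0.001], [0.995, 0.096, -0.0], [-0.001, 0.001, -1.0]]
ft_force: [-2.8, -2.2, 5.0]
opening: 0.527
```

Emit:
servo_tool --pt "-1 0 0 0.001 0" --pt "-1 0 0 0.002 0" --pt "-1 0 0 0.003 0" --pt "-1 0 0 0.003 0"

```text
clock: 12.45
tool_pos: [0.5793, 0.1888, -0.0129]
tcp_rot: [[-0.096, 0.995, 0.004], [0.995, 0.096, -0.001], [-0.001, 0.004, -1.0]]
ft_force: [-10.2, -6.7, 24.9]
opening: 0.529
```

The force shows it has reached the floor. I'll relieve it and open partway.

Emit:
servo_tool --pt "-1 0 0 -0.002 0" --pt "-1 0 0 -0.003 0" --pt "0.2 0 0 -0.003 0" --pt "0.4 0 0 -0.003 0" --pt "0.4 0 0 -0.003 0" --pt "0.4 0 0 -0.003 0" --pt "0.4 0 0 -0.003 0" --pt "0.4 0 0 -0.003 0"

```text
clock: 13.25
tool_pos: [0.5766, 0.1893, -0.0123]
tcp_rot: [[-0.097, 0.995, -0.002], [0.995, 0.097, -0.001], [-0.001, -0.002, -1.0]]
ft_force: [-10.8, -2.8, 16.6]
opening: 0.697
```

```bash
python3 - <<'E'
from h import *
f,W,t=wcloud()
cv2.imwrite("pics/w8.png",f["pixels"][:,:,::-1])
plan(.579,.1874,.15,95.6)
E
```

```text
t 13.3 pos [ 0.5765  0.1893 -0.0123] yaw 95.59 tilt 0.12 open 0.697 F [-10.   -2.7  16.7]
shift [-0.0022  0.0019 -0.1623] dist 0.162 turn -0.01 q [ 0.02  0.78 -0.63  1.78  0.61  0.79 -0.82]
```

View pics/w8.png

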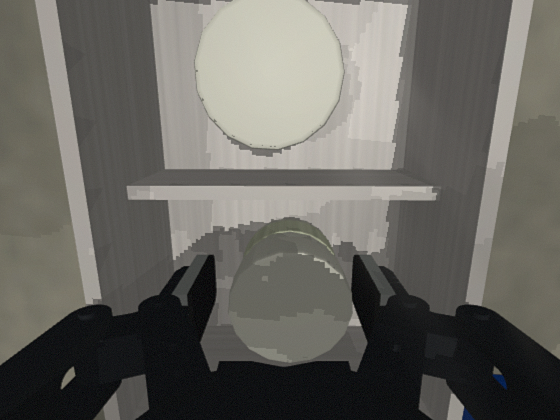

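The jar is released. A 17 N contact remains, probably the gripper knuckles on the rim, so I'll rise straight up gently.

Emit:
servo_tool --pt "0.4 0 0 -0.004 0" --pt "0.4 0 0 -0.01 0"

```text
clock: 13.5
tool_pos: [0.5787, 0.1891, -0.0034]
tcp_rot: [[-0.097, 0.995, 0.0], [0.995, 0.097, 0.0], [0.0, 0.0, -1.0]]
ft_force: [-0.1, -1.0, -0.1]
opening: 0.703
```

Emit:
servo_tool --pt "0.4 0 0 -0.01 0" --pt "0.4 0 0 -0.025 0" --pt "0.4 0 0 -0.045 0" --pt "0.4 0 0 -0.07 0" --pt "0.4 0 0 -0.1 0" --pt "0.4 0 0 -0.13 0" --pt "0.4 0 0 -0.15 0" --pt "0.4 0 0 -0.16 0" --pt "0.4 0 0 -0.16 0" --pt "0.4 0 0 -0.16 0"

```text
clock: 14.5
tool_pos: [0.5781, 0.1886, 0.1559]
tcp_rot: [[-0.096, 0.995, -0.001], [0.995, 0.096, -0.0], [-0.0, -0.001, -1.0]]
ft_force: [-0.8, -0.7, -0.6]
opening: 0.702
```

```bash
python3 - <<'E'
from h import *
plan(.585,-.2165,.16,83.4)
f,W,t=wcloud()
cv2.imwrite("pics/w9.png",f["pixels"][:,:,::-1])
P=f["pixels"]
jar(W,P,.579,.187,z0=.045,z1=.060)
jar(W,P,.571,.27,z0=.048,z1=.060)
m=(W[...,2]>.064)&(W[...,2]<.076)&(W[...,0]>.48)&(W[...,0]<.68)&(W[...,1]>.12)&(W[...,1]<.33)
print(cv2.minAreaRect((W[m][:,:2]*1000).astype(np.float32)))
E
```

```text
t 14.5 pos [0.5781 0.1886 0.1559] yaw 95.53 tilt 0.05 open 0.702 F [-0.8 -0.7 -0.6]
shift [-0.4038 -0.0322 -0.0039] dist 0.405 turn 12.13 q [ 0.09  0.6  -0.75  1.61  0.44  1.12 -0.67]
2489 [0.5798 0.1862 0.0538] z [0.0512 0.054  0.0554] circ [579.9 178.7] 32.3
2896 [0.5653 0.2683 0.0539] z [0.0526 0.0539 0.0553] circ [568.6 277. ] 33.5
((573.2315673828125, 228.9796142578125), (120.55976104736328, 170.6758270263672), 5.5302839279174805)
```

View pics/w9.png

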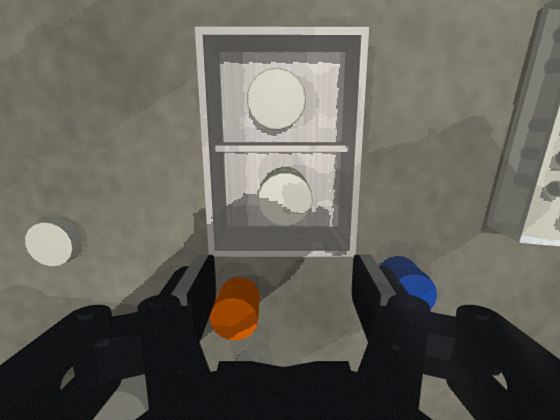

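The short jar stands at about (0.002, -0.043) in the case frame with its top level at z≈0.054. The packed jar is at about (-0.005, 0.040). Both are within limits. Now I'll go over to the lid.

Emit:
servo_tool --pt "0.4 -0.02 -0.002 0 1" --pt "0.4 -0.06 -0.005 0 2" --pt "0.4 -0.1 -0.008 0 3" --pt "0.4 -0.14 -0.011 0 4" --pt "0.4 -0.18 -0.014 0 6" --pt "0.4 -0.22 -0.018 0 7" --pt "0.4 -0.26 -0.021 0 8" --pt "0.4 -0.3 -0.024 0 9" --pt "0.4 -0.34 -0.027 0 10" --pt "0.4 -0.375 -0.03 0 11" --pt "0.4 -0.404 -0.032 0 12" --pt "0.4 -0.404 -0.032 0 12"

```text
clock: 15.75
tool_pos: [0.5839, -0.2224, 0.1541]
tcp_rot: [[0.12, 0.993, -0.003], [0.993, -0.12, -0.002], [-0.002, -0.003, -1.0]]
ft_force: [-0.8, 0.3, 0.2]
opening: 0.696
```

```bash
python3 - <<'E'
from h import *
f,W,t=wcloud()
cv2.imwrite("pics/w10.png",f["pixels"][:,:,::-1])
m=(W[...,2]>.038)&(W[...,2]<.05)&(np.hypot(W[...,0]-.585,W[...,1]+.2165)<.055)
S=W[m];print(len(S),np.median(S[:,2]));r=cv2.minAreaRect((S[:,:2]*1000).astype(np.float32));print(r)
m=(W[...,2]>.006)&(W[...,2]<.014)&(np.hypot(W[...,0]-.585,W[...,1]+.2165)<.13)&(f["pixels"].min(-1)>75)
S=W[m];print(np.median(S[:,2]),cv2.minAreaRect((S[:,:2]*1000).astype(np.float32)))
plan(r[0][0]/1e3,r[0][1]/1e3,-.021,83.4)
E
```

```text
1284 0.044706119909895835
((585.2407836914062, -216.30255126953125), (79.161865234375, 11.743139266967773), 82.75628662109375)
0.01104790389192753 ((585.0125732421875, -216.55825805664062), (190.16989135742188, 140.2957305908203), 82.6036376953125)
t 15.8 pos [ 0.5843 -0.2189  0.1545] yaw 83.29 tilt 0.16 open 0.702 F [-0.  -0.   0.3]
shift [0.0027 0.0011 0.1755] dist 0.176 turn -0.11 q [ 0.73  0.61 -0.7   1.56  0.42  1.13 -0.18]
```

View pics/w10.png

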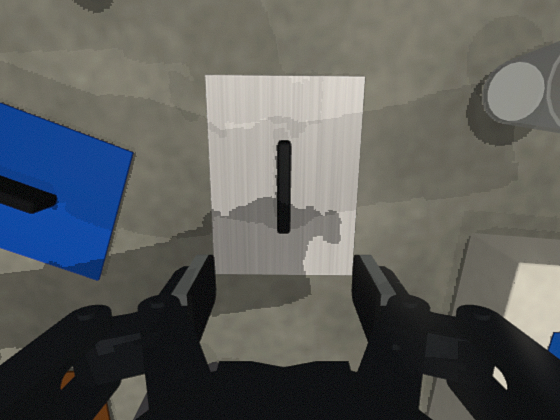

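The silver lid is directly in view with its fin at (284,187). Its position is (0.585, -0.2164) with the fin axis at 82.7°. I'll descend.

Emit:
servo_tool --pt "0.4 0 0 0 0.5" --pt "0.4 0 0 0.02 0.5" --pt "0.4 0 0 0.045 0.5" --pt "0.4 0 0 0.07 0.5" --pt "0.4 0 0 0.095 0.5" --pt "0.4 0 0 0.11 0.5" --pt "0.4 0 0 0.115 0.5" --pt "0.4 0 0 0.115 0.5" --pt "0.4 0 0 0.115 0.5"

```text
clock: 16.7
tool_pos: [0.5864, -0.2159, 0.0425]
tcp_rot: [[0.121, 0.993, 0.001], [0.993, -0.121, -0.0], [0.0, 0.002, -1.0]]
ft_force: [0.1, 0.4, 0.0]
opening: 0.7
```

```bash
python3 - <<'E'
from h import *
plan(.585,-.2164,-.022,82.7)
f,W,t=wcloud()
cv2.imwrite("pics/w11.png",f["pixels"][:,:,::-1])
m=(t[...,2]<-.02)&(abs(t[...,0])<.013)&(abs(t[...,1])<.07)
for lo in np.arange(-.06,.06,.01):
    q=t[m];q=q[(q[:,1]>=lo)&(q[:,1]<lo+.01)]
    if len(q)>5: print(lo.round(2),q[:,2].max().round(4),len(q))
E
```

```text
t 16.7 pos [ 0.5864 -0.2159  0.0425] yaw 83.07 tilt 0.09 open 0.7 F [0.1 0.4 0. ]
shift [-0.0007 -0.0014  0.0645] dist 0.065 turn 0.37 q [ 0.68  0.72 -0.63  1.69  0.52  0.9  -0.28]
-0.06 -0.0816 8346
-0.05 -0.0455 3061
-0.04 -0.0423 2004
-0.03 -0.0383 1555
-0.02 -0.1058 794
-0.01 -0.1055 2681
0.0 -0.1062 2694
0.01 -0.106 963
0.02 -0.05 178
0.03 -0.0386 3269
0.04 -0.0459 2569
0.05 -0.0819 8396
```

View pics/w11.png

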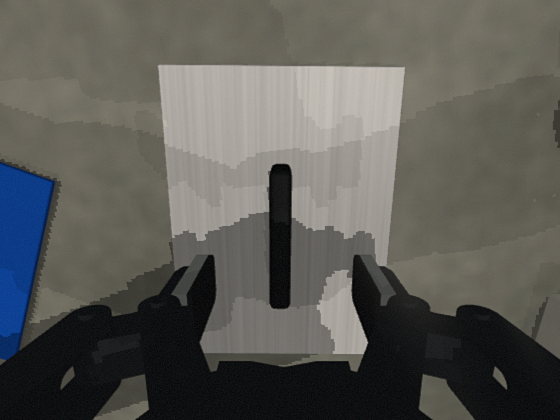

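Emit:
servo_tool --pt "0.4 0 -0.001 0.015 0.4" --pt "0.4 0 -0.001 0.03 0.4" --pt "0.4 0 -0.001 0.045 0.4" --pt "0.4 0 -0.001 0.056 0.4" --pt "0.4 0 -0.001 0.061 0.4" --pt "0.4 0 -0.001 0.063 0.4" --pt "0.4 0 -0.001 0.063 0.4" --pt "0.4 0 -0.001 0.063 0.4"

```text
clock: 17.55
tool_pos: [0.585, -0.2161, -0.0211]
tcp_rot: [[0.128, 0.992, 0.001], [0.992, -0.128, -0.0], [-0.0, 0.001, -1.0]]
ft_force: [0.6, 0.4, -0.5]
opening: 0.702
```

Emit:
servo_tool --pt "0 0 0 0 0" --pt "-0.4 0 0 0 0" --pt "-0.6 0 0 0 0" --pt "-1 0 0 0 0" --pt "-1 0 0 0 0" --pt "-1 0 0 0 0" --pt "-1 0 0 0 0" --pt "-1 0 0 0 0" --grip_force 90

```text
clock: 18.35
tool_pos: [0.5847, -0.2162, -0.0211]
tcp_rot: [[0.128, 0.992, 0.0], [0.992, -0.128, -0.0], [-0.0, 0.0, -1.0]]
ft_force: [-1.7, 0.1, 5.0]
opening: 0.13
```

The opening of 0.13 (about 11 mm) means the fin is held. I'll lift smoothly.

Emit:
servo_tool --pt "-1 0 0 -0.005 0" --pt "-1 0 0 -0.015 0" --pt "-1 0 0 -0.03 0" --pt "-1 0 0 -0.05 0" --pt "-1 0 0 -0.07 0" --pt "-1 0 0 -0.09 0" --pt "-1 0 0 -0.11 0" --pt "-1 0 0 -0.13 0" --pt "-1 0 0 -0.145 0" --pt "-1 0 0 -0.15 0" --pt "-1 0 0 -0.15 0" --pt "-1 0 0 -0.15 0"

```text
clock: 19.55
tool_pos: [0.584, -0.2162, 0.1278]
tcp_rot: [[0.128, 0.992, -0.001], [0.992, -0.128, 0.0], [0.0, -0.001, -1.0]]
ft_force: [-1.3, 0.7, -4.1]
opening: 0.126
```

```bash
python3 - <<'E'
from h import *
plan(.574,.2287,.129,95.5)
f,W,t=wcloud()
cv2.imwrite("pics/w12.png",f["pixels"][:,:,::-1])
m=(t[...,2]<.01)&(t[...,2]>-.04)&(abs(t[...,0])<.14)&(f["pixels"].min(-1)>50)
S=t[m];r=cv2.minAreaRect((S[:,:2]*1000).astype(np.float32));print(r,np.percentile(S[:,2],[5,50,95]))
A=np.c_[S[:,:2],np.ones(len(S))];k=np.linalg.lstsq(A,S[:,2],rcond=None)[0];print("plane slope deg",np.degrees(k[:2]),k[2])
E
```

```text
t 19.55 pos [ 0.584  -0.2162  0.1278] yaw 82.64 tilt 0.07 open 0.126 F [-1.3  0.7 -4.1]
shift [ 0.4399 -0.0669 -0.0012] dist 0.445 turn -12.86 q [ 0.72  0.63 -0.68  1.6   0.44  1.07 -0.22]
((18.89324188232422, 0.42252349853515625), (151.7152557373047, 140.7462615966797), 0.018805308267474174) [-0.03314906 -0.03210678 -0.03107499]
plane slope deg [ 0.01188175 -0.05840793] -0.0321226506841508
```

View pics/w12.png

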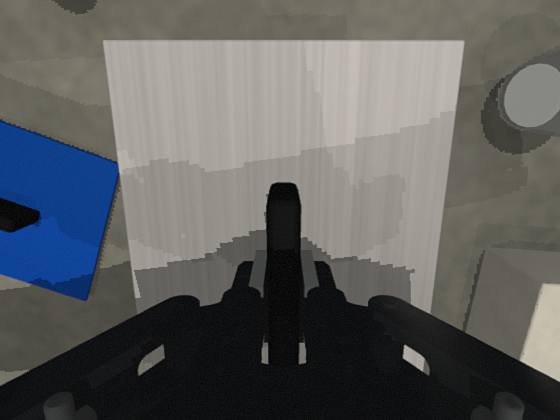

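The lid hangs flat (slope under 0.1°) and centred on the tool to within 0.5 mm, with its underside 22 mm above the reported TCP. I'll carry it to above the case.

Emit:
servo_tool --pt "-1 0.01 -0.002 0 -0.5" --pt "-1 0.03 -0.005 0 -1" --pt "-1 0.06 -0.009 0 -2" --pt "-1 0.095 -0.014 0 -3" --pt "-1 0.13 -0.02 0 -4" --pt "-1 0.165 -0.025 0 -5" --pt "-1 0.2 -0.03 0 -6" --pt "-1 0.235 -0.036 0 -7" --pt "-1 0.27 -0.041 0 -8" --pt "-1 0.3 -0.046 0 -9" --pt "-1 0.32 -0.049 0 -10" --pt "-1 0.33 -0.05 0 -10"

```text
clock: 20.8
tool_pos: [0.5757, 0.1225, 0.1287]
tcp_rot: [[-0.052, 0.999, -0.0], [0.999, 0.052, 0.002], [0.002, -0.0, -1.0]]
ft_force: [-0.5, -0.0, -4.3]
opening: 0.125
```

```bash
python3 -c "
from h import *
plan(.574,.2287,.129,95.5)"
```

```text
t 20.8 pos [0.5757 0.1225 0.1287] yaw 92.98 tilt 0.12 open 0.125 F [-0.5 -0.  -4.3]
shift [ 1.062e-01  3.900e-03 -1.000e-04] dist 0.106 turn -2.52 q [ 0.2   0.59 -0.73  1.7   0.45  1.03 -0.63]
```

Emit:
servo_tool --pt "-1 0.015 0 0 -0.5" --pt "-1 0.035 0.001 0 -1" --pt "-1 0.055 0.002 0 -1.5" --pt "-1 0.075 0.002 0 -2" --pt "-1 0.092 0.003 0 -2.5" --pt "-1 0.102 0.003 0 -2.5" --pt "-1 0.108 0.003 0 -2.5" --pt "-1 0.108 0.003 0 -2.5" --pt "-1 0.108 0.003 0 -2.5" --pt "-1 0.108 0.003 0 -2.5"

```text
clock: 21.8
tool_pos: [0.5756, 0.2243, 0.1284]
tcp_rot: [[-0.088, 0.996, -0.0], [0.996, 0.088, -0.001], [-0.001, -0.0, -1.0]]
ft_force: [-0.8, -0.3, -3.1]
opening: 0.13
```

```bash
python3 - <<'E'
from h import *
plan(.574,.2287,.0425,95.5)
f,W,t=wcloud()
cv2.imwrite("pics/w13.png",f["pixels"][:,:,::-1])
g=bot.grab_frame("scene");cv2.imwrite("pics/s13.png",cv2.resize(g["pixels"][130:290,300:480,::-1],None,fx=3.3,fy=3.3))
E
```

```text
t 21.8 pos [0.5756 0.2243 0.1284] yaw 95.05 tilt 0.05 open 0.13 F [-0.8 -0.3 -3.1]
shift [ 0.0046 -0.0012  0.0859] dist 0.086 turn -0.45 q [ 0.02  0.63 -0.72  1.62  0.46  1.07 -0.75]
```

View pics/s13.png

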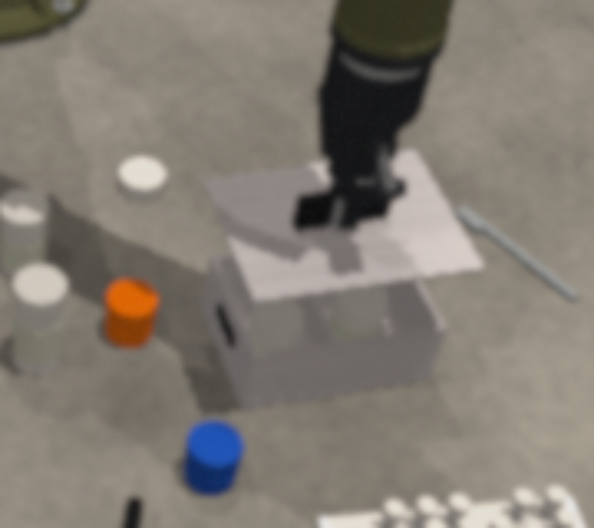

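The scene view shows the lid level above the case, aligned with it, and both jars standing inside. I'll lower it.

Emit:
servo_tool --pt "-1 0.004 -0.001 0 -0.4" --pt "-1 0.004 -0.001 0.015 -0.4" --pt "-1 0.004 -0.001 0.03 -0.4" --pt "-1 0.004 -0.001 0.045 -0.4" --pt "-1 0.004 -0.001 0.06 -0.4" --pt "-1 0.004 -0.001 0.07 -0.4" --pt "-1 0.004 -0.001 0.077 -0.4" --pt "-1 0.004 -0.001 0.081 -0.4" --pt "-1 0.004 -0.001 0.083 -0.4" --pt "-1 0.004 -0.001 0.083 -0.4"

```text
clock: 22.9
tool_pos: [0.5741, 0.2296, 0.0456]
tcp_rot: [[-0.097, 0.995, 0.0], [0.995, 0.097, 0.0], [0.0, 0.0, -1.0]]
ft_force: [-0.5, 0.1, -3.5]
opening: 0.129
```

```bash
python3 -c "
from h import *
plan(.574,.2287,.0425,95.5)"
```

```text
t 22.9 pos [0.5741 0.2296 0.0456] yaw 95.54 tilt 0.02 open 0.129 F [-0.5  0.1 -3.5]
shift [-0.0009 -0.0002  0.0031] dist 0.003 turn 0.04 q [-0.02  0.72 -0.67  1.7   0.55  0.91 -0.82]
```

Emit:
servo_tool --pt "-1 -0.001 0 0.001 0" --pt "-1 -0.001 0 0.002 0" --pt "-1 -0.001 0 0.003 0" --pt "-1 -0.001 0 0.0035 0" --pt "-1 -0.001 0 0.0035 0"

```text
clock: 23.4
tool_pos: [0.5743, 0.2284, 0.0429]
tcp_rot: [[-0.096, 0.995, 0.001], [0.995, 0.096, -0.0], [-0.0, 0.001, -1.0]]
ft_force: [-1.9, -1.9, 4.9]
opening: 0.13
```

The lid has contacted the rim: force went from -3.5 N to +4.9 N at the expected height. I'll release slowly.

Emit:
servo_tool --pt "-0.6 0 0 0 0" --pt "-0.4 0 0 0 0" --pt "-0.2 0 0 0 0" --pt "0 0 0 0 0" --pt "0.2 0 0 0 0" --pt "0.3 0 0 0 0" --pt "0.3 0 0 0 0" --pt "0.3 0 0 0 0"

```text
clock: 24.2
tool_pos: [0.574, 0.2285, 0.042]
tcp_rot: [[-0.097, 0.995, -0.0], [0.995, 0.097, 0.0], [0.0, -0.0, -1.0]]
ft_force: [-0.2, -1.5, -0.3]
opening: 0.652
```

Emit:
servo_tool --pt "0.3 0 0 -0.01 0" --pt "0.3 0 0 -0.025 0" --pt "0.3 0 0 -0.05 0" --pt "0.3 0 0 -0.08 0" --pt "0.3 0 0 -0.11 0" --pt "0.3 0 0 -0.14 0" --pt "0.3 0 0 -0.17 0" --pt "0.3 -0.03 0 -0.2 0" --pt "0.3 -0.06 0 -0.2 0" --pt "0.3 -0.1 0 -0.2 0" --pt "0.3 -0.1 0 -0.2 0" --pt "0.3 -0.1 0 -0.2 0"

```text
clock: 25.4
tool_pos: [0.5839, 0.1279, 0.2433]
tcp_rot: [[-0.094, 0.996, 0.001], [0.996, 0.094, 0.0], [0.0, 0.001, -1.0]]
ft_force: [-0.9, 1.0, 0.1]
opening: 0.649
```

```bash
python3 - <<'E'
from h import *
plan(.574,.2287,.2,95.5)
f,W,t=wcloud()
cv2.imwrite("pics/w14.png",f["pixels"][:,:,::-1])
g=bot.grab_frame("scene");cv2.imwrite("pics/s14.png",cv2.resize(g["pixels"][130:290,300:480,::-1],None,fx=3.3,fy=3.3))
for nm,A,P in (("wrist",W,f["pixels"]),("scene",cloud(g),g["pixels"])):
    m=(A[...,2]>.066)&(A[...,2]<.084)&(np.hypot(A[...,0]-.574,A[...,1]-.2287)<.13)&(P.min(-1)>70)
    S=A[m];r=cv2.minAreaRect((S[:,:2]*1000).astype(np.float32))
    k=np.linalg.lstsq(np.c_[S[:,:2]-[.574,.2287],np.ones(len(S))],S[:,2],rcond=None)[0]
    print(nm,len(S),"plate z",np.median(S[:,2]).round(4),r,"slope",np.degrees(k[:2]).round(2))
    m=(A[...,2]>.1)&(A[...,2]<.12)&(np.hypot(A[...,0]-.574,A[...,1]-.2287)<.06)
    S=A[m]
    if len(S)>5: print("fin",cv2.minAreaRect((S[:,:2]*1000).astype(np.float32)),np.median(S[:,2]))
E
```

```text
t 25.4 pos [0.5839 0.1279 0.2433] yaw 95.41 tilt 0.07 open 0.649 F [-0.9  1.   0.1]
shift [ 0.1012 -0.0004  0.0433] dist 0.11 turn -0.09 q [ 0.22  0.51 -0.78  1.5   0.37  1.29 -0.51]
wrist 24818 plate z 0.0751 ((576.32177734375, 213.94305419921875), (140.2496337890625, 161.27420043945312), 5.439221382141113) slope [ 0.06 -0.01]
fin ((574.9362182617188, 227.61691284179688), (11.869136810302734, 78.94984436035156), 5.6998610496521) 0.10865058062870069
scene 2259 plate z 0.072 ((576.7618408203125, 227.95904541015625), (144.21810913085938, 193.08847045898438), 5.511228561401367) slope [-0.01 -0.01]
fin ((576.8272705078125, 225.96881103515625), (16.568801879882812, 79.91700744628906), 6.848757743835449) 0.10496087538078946
```

View pics/w14.png

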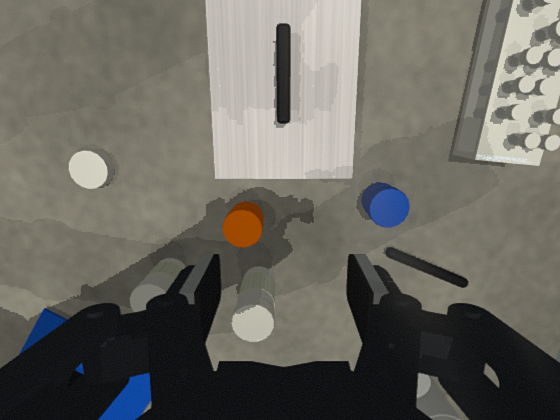

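View pics/s14.png

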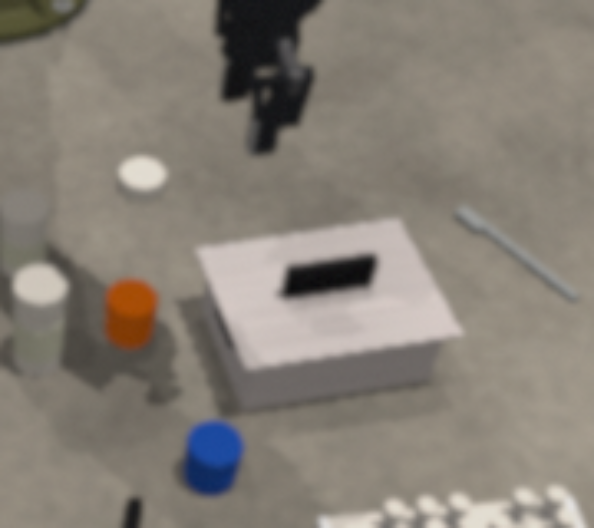

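The lid is flat and home: plate top at about 0.0735, slope under 0.1°, centred within about 2 mm, yaw 5.5°. The gripper is clear, so I'll hand in.

```bash
python3 -c "
from station import bot
print(bot.hand_in())"
```

```text
the job is handed in; nothing more can be done
None
```

The short jar is in the empty bay of the case, the silver lid is on the rim, and the job was handed in at about 25.5 s with the gripper well clear. `hand_in` reports no verdict.

**Last checks**
- **Short jar:** it stood upright on the bay floor at about (0.002, -0.043) in the case frame.
- **Packed jar:** it was still standing at about (-0.005, 0.040). I measured both jars just before the lid went on, because they cannot be seen underneath it.
- **Lid:** its slope was under 0.1°, it was centred within about 3 mm, and it was square to the case within about 0.3° (1.3° by the scene camera's coarse view of the fin).

**What failed or disagreed**
- **First grasp:** it closed above the jar without disturbing it. Two cameras showed the real fingertips about 37 mm behind the reported TCP. I corrected for that in every later height, and the second grasp held.
- **Jar release:** about 25 N at touchdown, with about 17 N still on the hand after letting go, probably the gripper knuckles on the case rim. It vanished when I lifted.
- **Plate height:** the two cameras differed by about 3 mm, at 0.075 and 0.072. Either value puts the lid inside the 60–67 mm window.

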